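# Hold a humidity probe through the guide into a freshly painted mug

## Task

Check that the freshly painted mug is dry: take the humidity probe by its orange handle, gripping lightly (40 N at most), lift it straight out of its dock, and lower its steel rod from above through the hole in the yellow guide plate into the mug without the probe ever touching the guide stand or the mug. Finish while still holding it there, upright, still and centred in the hole, with the tip about 20 mm above the mug's inside floor and the probe hanging from the gripper alone; leave the mug and the other things on the table where they are.

Things in the scene. Friction and masses are not known exactly. Their poses are not given: they have to be found in the camera images.
- probe: Humidity probe, 0.1 to 0.16 kg, loose, upright in the dock. From below: steel rod 10 mm in diameter, 110 mm long; black round collar 40 mm in diameter, 6 mm thick; orange square handle 24 x 24 mm in plan, 52 mm tall, thin black display on top (60 mm above the collar's underside). Origin: on the axis at the collar's underside; z up along the axis, x and y square to the handle's faces
- probe_tip (a point): lower end of the rod, on the axis, 110 mm below the collar's underside
- probe_mid (a point): point on the rod's axis 78 mm above the tip: the part that is in the guide hole at the right depth
- probe_grip (a point): where to grip: on the axis inside the orange handle, 34 mm above the collar's underside (28 mm above the collar's top)
- dock: Probe dock, fixed: black base 100 x 100 x 10 mm with a grey upright tube 48 mm in outer diameter, bore 24 mm, top 125 mm above the table; the probe's collar rests on the tube's rim and the rod hangs inside. Origin: centre of its underside
- stand: Guide stand, fixed: aluminium base 160 x 120 x 10 mm, column at its own -x edge (75 mm from the hole's axis), carrying a yellow guide plate 90 x 70 x 15 mm over the mug, underside 105 mm and top 120 mm above the table. In the plate an upright round through hole 20 mm in diameter. Origin: on the hole's axis, at table height; z up
- guide_mouth (a point): centre of the guide hole at the top face of the yellow plate, 120 mm above the table
- sample_mug: Freshly painted white mug with coloured flowers, loose on the stand's base plate under the guide hole and coaxial with it to about 1 mm: 80 mm outer diameter, 85 mm tall, walls 4 mm, floor 5 mm; rim 95 mm above the table. Handle sticks out 28 mm along its own +y. Origin: centre of its underside
- sample_mug_in (a point): centre of the mug's inside floor, 15 mm above the table
- mug_a: bystander: painted mug 80 mm in diameter, 85 mm tall, beyond the red paint pot; origin at the centre of its underside
- mug_b: bystander: painted mug 84 mm in diameter, 95 mm tall, far left; origin at the centre of its underside
- mug_c: bystander: painted mug 80 mm in diameter, 80 mm tall, far right; origin at the centre of its underside
- paint_pot: bystander: low clear pot of red paint, 58 mm in diameter, 37 mm tall, between the dock and the stand; origin at the centre of its underside
- paint_pot2: bystander: low clear pot of green paint, 58 mm in diameter, 37 mm tall, at the right; origin at the centre of its underside
- spray: bystander: green bottle with a blue cap, 54 mm in diameter, 150 mm tall, at the left; origin at the centre of its underside
- stamp: bystander: dark wooden hand stamp, 32 mm in diameter, 60 mm tall, at the right; origin at the centre of its underside

How it is judged:
On the way, in this order (a step that is already met when the one before it is completed fails the run):
1. the probe is lifted out of its dock (z of probe_tip in the frame of dock above 0.126 m and contact force between the fingers and probe above 2 N), for 0.1 s.
2. its tip is over or in the mouth of the guide hole (horizontal distance between probe_tip and guide_mouth below 0.006 m and z of probe_tip in the frame of stand between 0.106 and 0.18 m), for 0.1 s.
At the end, for the whole second after the job is handed in: The gripper still holds the probe, still and upright (within 0.08 rad), with the rod inside the guide hole within 3.5 mm of its axis (tip within 7 mm), the tip 10 to 30 mm above the mug's inside floor, and the probe touching neither the stand nor the mug (horizontal distance between probe_mid and guide_mouth below 0.0035 m and horizontal distance between probe_tip and guide_mouth below 0.007 m and angle between probe's own z axis and vertical below 0.08 rad and z of probe_tip in the frame of sample_mug_in between 0.01 and 0.03 m and contact force between the fingers and probe above 2 N and contact force between probe and stand below 0.2 N and contact force between probe and sample_mug below 0.2 N and linear speed of probe below 0.02 m/s); the arm keeps its last pose, push and grip.
It fails at once if the probe touches the guide stand (contact force between probe and stand above 0.2 N).
It fails at once if the probe touches the painted mug (contact force between probe and sample_mug above 0.2 N).
It fails at once if the probe is squeezed too hard (over 50 N a finger, 100 N both together) (contact force between the fingers and probe above 100 N).
It fails at once if the painted mug is moved by more than 8 mm (distance of sample_mug from where it was at the start of the episode above 0.008 m).
It fails at once if another thing on the table is moved by more than 20 mm (distance of any of mug_a, mug_b, mug_c, paint_pot, paint_pot2, spray, stamp from where it was at the start of the episode above 0.02 m).
It also fails if it takes over 51 s, if anything falls off the work surface, if the arm or the gripper's body presses on something with over 40 N, if the wrist force passes 120 N, or if a joint passes its speed limit or range.

## Robot

A 7-joint arm with a two-finger parallel gripper is mounted at the origin on the work surface. World frame = base frame: x ahead of the robot, y to its left, z up, the work surface at z = 0. Lengths are in m, angles in rad, forces in N, time in s.
With the tool pointing down it reaches from about 0.425 to 0.825 m from the base axis. Payload 3.6 kg.
Tool frame: the origin (TCP) lies where the fingers leave the gripper's body, on its centre line; the fingertips stand 73 mm ahead of it and the grasp point (between the pads) lies 54 mm ahead of it; z points along the fingers, y is the line along which they close (so a half turn about z gives the same grasp; the last joint's range is limited). The gripper opens to 85 mm and grips with 20 to 120 N. Pads are 22 mm wide; open, the fingers measure 114 mm over their backs; the gripper's body (76 mm by 85 mm) begins 54 mm behind the grasp point. The pads swing forward as they close: fully open they stand 13 mm farther back than shut.
Start: joints at [1.111, 0.615, -0.013, 1.423, 0.008, 1.103, -0.04], TCP at [0.273, -0.59, 0.304] pointing down, gripper open.
Joint ranges: [-3.12, 3.12], [-0.3, 2.06], [-1.34, 1.32], [0.26, 2.42], [-1.36, 4.5], [0.01, 1.98], [-2.84, 2.84]. Speed limits (rad/s): [2.79, 2.79, 3.14, 3.14, 3.14, 3.14, 3.14].

## Interface

Orientations are given as a unit quaternion [x, y, z, w].
In Python, from station import arm, snapshot, camera_info, ticket gives the robot as it stands. Calls block until the motion is done:
- arm.movep(position, orientation): joint-space move of the TCP to a pose.
- arm.line_to(position, velocity=0.15, ori=None): straight line of the TCP; ori=None keeps the orientation; velocity is the mean speed in m/s.
- arm.move_j(angles): joint-space move.
- arm.move_gripper(opening, effort=None): opening from 0.0 (shut) to 1.0 (fully open); effort is the grip in N (None keeps the last); returns when the fingers have stopped.
- arm.pause(seconds).
- arm.ik(position, orientation): joint angles nearest the present ones, or None.
- snapshot(name): name is "side" or "top"; returns the picture (480x640x3 uint8, blue, green, red); there is no depth.
- camera_info(name): a dict with "fx", "fy", "cx", "cy" (pixels), "R" (3x3) and "t" (3): a world point X has camera coordinates R X + t. Camera axes: x right, y down, z forward; pixel columns grow to the right and rows downward; lengths in m; the calibration is good to about 2 mm. A picture is of the moment at which its call begins. camera_info takes no time and is no camera call.
A pose or a line that the arm cannot do raises arm.MotionError and nothing moves.
- ticket.finish_job(): hands the job in; it is judged then, once.
Readings, each from a call of its own:
- arm.read_time(): time.
- arm.read_joint_positions(): joint angles.
- arm.read_dq(): joint speeds.
- arm.read_effort(): joint torques, N m.
- arm.read_tool_pos(): TCP position.
- arm.read_eef_rot(): TCP orientation.
- arm.read_ft_force(): force on the tool from outside, world axes, zero at the start.
- arm.read_wrist_torque(): the same for the moment, N m.
- arm.read_opening(): opening from 0.0 (shut) to 1.0 (fully open).
- arm.read_finger_force(): force on a finger pad.
Only numpy, scipy, OpenCV 4.12 (cv2) and the standard library are available. Lean on these libraries where they do the work, as an engineer would, in place of code of your own. Each camera call takes 0.05 s, during which the arm holds its last target. There are 200 camera calls.

## Working session

There is one attempt and no reset: what is moved stays moved. The work goes in short steps, each a Python script; the robot and the scene stay as the last script left them, time stands still between calls to the robot, and variables do not carry over. Pictures are saved under pics/ and viewed, at most 10 in all, crops included, and the job is handed in when it is done.

```bash
mkdir -p pics
python3 - <<'E'
from station import *
import cv2,numpy as np
for n in("side","top"):
    cv2.imwrite(f"pics/{n}0.png",snapshot(n)); c=camera_info(n)
    R=np.array(c["R"]);print(n,c["fx"],c["cx"],c["cy"],(-R.T@np.array(c["t"])).round(3),R.round(3).tolist())
print(arm.read_eef_rot(),arm.read_time())
E
```

```text
side 434.4617561926556 321.1888823150336 236.08075254781244 [0.477 0.754 0.869] [[-0.985, -0.175, -0.002], [-0.122, 0.695, -0.709], [0.125, -0.697, -0.706]]
top 505.9672964983528 319.7337996636729 229.36090933755807 [0.412 0.008 1.221] [[-0.014, -1.0, -0.022], [-0.986, 0.017, -0.164], [0.164, 0.019, -0.986]]
[ 9.76566607e-01  2.15212180e-01 -2.88171805e-04 -1.13881465e-03] 0.1
```

View pics/side0.png

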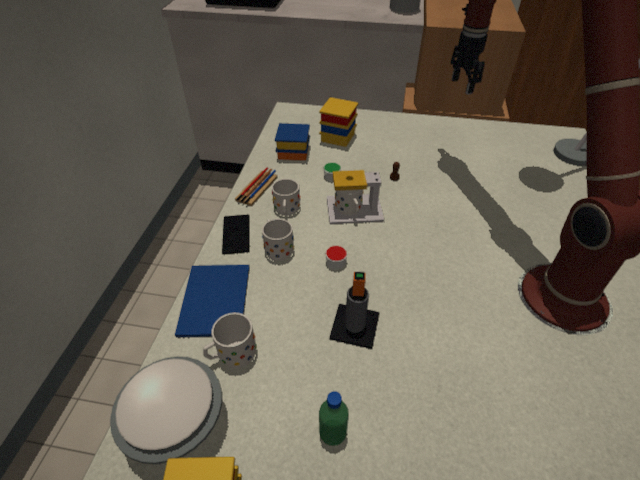

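View pics/top0.png

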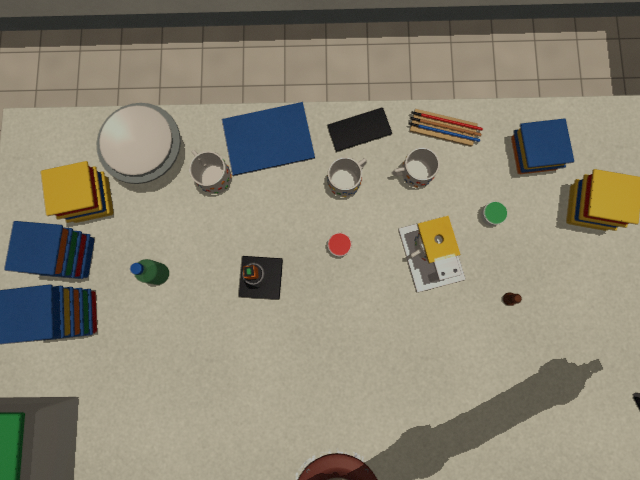

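The side view shows the probe's orange handle at (359,284) and the yellow plate at (350,180). The top view shows the dock base at (261,278), the probe at (251,272) and the hole at (439,239). I'll enlarge these.

Run:
```python
import cv2,numpy as np
t=cv2.imread("pics/top0.png");s=cv2.imread("pics/side0.png")
def c(i,x,y,w,h,W=400,H=300): return cv2.resize(i[y:y+h,x:x+w],(W,H),interpolation=cv2.INTER_CUBIC)
cv2.imwrite("pics/crop0.png",np.vstack([np.hstack([c(t,225,250,80,60),c(t,395,210,80,60)]),np.hstack([c(s,315,265,80,60),c(s,320,165,80,60)])]))
```

```text
(no output)
```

View pics/crop0.png

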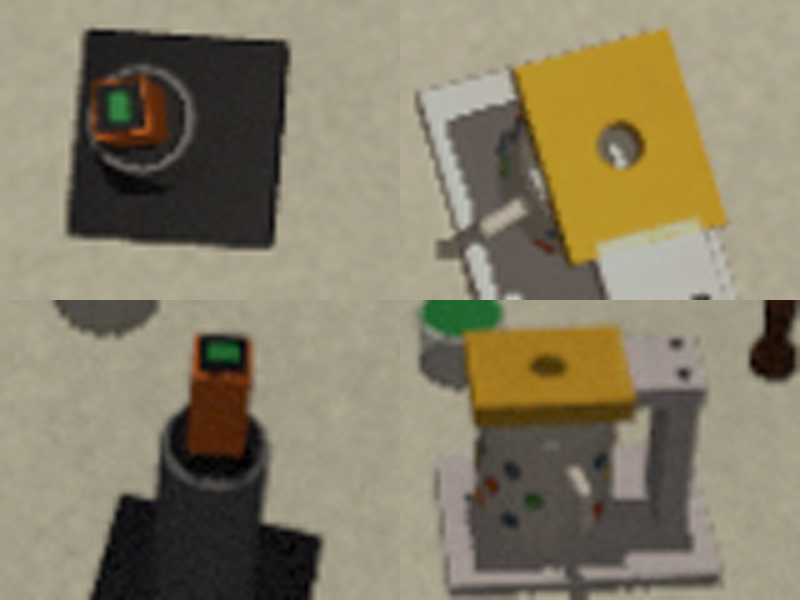

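The crops are clear. They show the handle with its dark/green display at top px (249,271), the dock base square, and the guide hole at top (439,239) and side (349.5,178). Next I'll measure these by mask and ray.

```bash
cat > h.py <<'E'
import cv2,numpy as np
from station import camera_info
def ray(n,p):
    c=camera_info(n);R=np.array(c["R"]);o=-R.T@np.array(c["t"])
    return o,R.T@np.array([(p[0]-c["cx"])/c["fx"],(p[1]-c["cy"])/c["fy"],1.])
def onz(n,p,z):
    o,d=ray(n,p);return o+d*(z-o[2])/d[2]
def tri(p,q):
    (a,d),(b,e)=ray("top",p),ray("side",q)
    s=np.linalg.lstsq(np.c_[d,-e],b-a,rcond=None)[0];P,Q=a+d*s[0],b+e*s[1]
    return (P+Q)/2,np.linalg.norm(P-Q)
def proj(n,X):
    c=camera_info(n);x=np.array(c["R"])@np.array(X)+np.array(c["t"])
    return np.array([c["fx"]*x[0]/x[2]+c["cx"],c["fy"]*x[1]/x[2]+c["cy"]])
def blob(img,lo,hi,roi,k=0):
    """largest contour of an HSV mask in roi (x,y,w,h), and its largest inner hole, full-image coordinates"""
    x,y,w,h=roi;m=cv2.inRange(cv2.cvtColor(img[y:y+h,x:x+w],cv2.COLOR_BGR2HSV),lo,hi)
    cs,hr=cv2.findContours(m,cv2.RETR_CCOMP,cv2.CHAIN_APPROX_NONE,offset=(x,y))
    out=[c for c,r in zip(cs,hr[0]) if r[3]<0];inn=[c for c,r in zip(cs,hr[0]) if r[3]>=0]
    big=lambda L:max(L,key=cv2.contourArea) if L else None
    return big(out),big(inn)
E
python3 - <<'E'
from h import *
t=cv2.imread("pics/top0.png");s=cv2.imread("pics/side0.png")
ctr=lambda c:cv2.minEnclosingCircle(c)[0]
cen=lambda c:np.array([cv2.moments(c)[k] for k in("m10","m01")])/cv2.moments(c)["m00"]
Y=((20,120,60),(33,255,255))
H={};
for n,i,r in(("top",t,(395,210,80,60)),("side",s,(325,165,50,30))):
    o,h=blob(i,*Y,r);H[n]=cen(h);print(n,"hole",cen(h),cv2.contourArea(h),onz(n,cen(h),.12).round(4))
    q=cv2.minAreaRect(o);print(q)
    if n=="top":
        P=np.float32([onz(n,p,.12)[:2]*1000 for p in o[:,0]]);rr=cv2.minAreaRect(P);print("plate mm",rr)
print("hole tri",tri(H["top"],H["side"]))
G=((45,100,50),(85,255,255));g={}
for n,i,r in(("top",t,(240,262,22,25)),("side",s,(350,268,20,12))):
    o,_=blob(i,*G,r);g[n]=cen(o);print(n,"green",g[n],cv2.contourArea(o),onz(n,g[n],.185).round(4))
print("disp tri",tri(g["top"],g["side"]))
# dock base
o,_=blob(t,(0,0,0),(179,255,75),(230,250,65,60));hl=cv2.convexHull(o)
P=np.float32([onz("top",p,.01)[:2]*1000 for p in hl[:,0]]);print("dock mm",cv2.minAreaRect(P))
# handle top square incl. display from crop corners, top view
for n,cs in(("top",[(90,80),(137,75),(146,128),(97,134)]),("side",[(193,338),(250,335),(252,375),(193,377)])):
    for p in cs:
        q=(225+p[0]/5-.4,250+p[1]/5-.4) if n=="top" else (315+p[0]/5-.4,265+(p[1]-300)/5-.4)
        print(n,onz(n,q,.185).round(4))
# tube rim mid in top: ellipse in crop approx center (140,118) r 53
print("rim",onz("top",(225+140/5-.4,250+118/5-.4),.125).round(4))
E
```

```text
top hole [438.390625 239.015625] 64.0 [ 0.5701 -0.2304  0.12  ]
((438.1415100097656, 238.7452850341797), (41.34552001953125, 33.37861633300781), 74.05460357666016)
plate mm ((570.4614868164062, -229.5441436767578), (90.69754028320312, 73.41226959228516), 13.905440330505371)
side hole [352. 188.] 2.0 [ 0.5594 -0.1852  0.12  ]
((349.3929748535156, 179.82427978515625), (18.944852828979492, 32.85373306274414), 87.70938873291016)
hole tri (array([ 0.57000218, -0.23906094,  0.07812964]), np.float64(0.01202173631949563))
top green [248.21052632 270.97368421] 19.0 [0.5011 0.1759 0.185 ]
side green [358.8        274.71111111] 15.0 [0.5031 0.1751 0.185 ]
disp tri (array([0.502034  , 0.17574572, 0.18567668]), np.float64(0.0020504244099732037))
dock mm ((500.9832763671875, 174.76016235351562), (98.0095443725586, 98.06190490722656), 85.30154418945312)
top [0.5123 0.1876 0.185 ]
top [0.5141 0.1682 0.185 ]
top [0.4922 0.1643 0.185 ]
top [0.4901 0.1845 0.185 ]
side [0.5152 0.1704 0.185 ]
side [0.4923 0.1647 0.185 ]
side [0.4892 0.1857 0.185 ]
side [0.5127 0.1909 0.185 ]
rim [0.5012 0.176  0.125 ]
```

Run:
```python
from h import *
from station import *
y=np.radians(9);q=[np.cos(y/2),np.sin(y/2),0,0]
X,Y=.5013,.1757
for p in([X,Y,.29],[X,Y,.213],[X,Y,.365],[.57,-.23,.365],[.57,-.23,.23]): print(arm.ik(p,q))
arm.movep([X,Y,.29],q)
cv2.imwrite("pics/pre_side.png",snapshot("side"))
arm.line_to([X,Y,.213],.08)
print(arm.read_ft_force())
arm.move_gripper(0.0,30)
arm.pause(.3)
print(arm.read_opening(),arm.read_finger_force(),arm.read_ft_force(),arm.read_wrist_torque(),arm.read_time(),arm.read_tool_pos())
cv2.imwrite("pics/g_side.png",snapshot("side"));cv2.imwrite("pics/g_top.png",snapshot("top"))
s=cv2.imread("pics/g_side.png")[220:340,280:440];s0=cv2.imread("pics/pre_side.png")[180:300,280:440]
cv2.imwrite("pics/v1.png",np.hstack([cv2.resize(i,(400,300),interpolation=2) for i in(s0,s)]))
```

```text
[-0.17210489  0.46061643 -0.30305082  1.78059046  0.16682327  0.92542366
 -1.95985813]
[-0.27362906  0.54937042 -0.15659948  1.8729494   0.12262944  0.72848315
 -1.91290729]
[-0.07377243  0.40021129 -0.44393754  1.66440931  0.18707126  1.11920718
 -1.98274946]
[ 0.3439639   0.50954821  0.00667019  1.43994081 -0.00350167  1.19211521
 -1.06263537]
[ 0.33011491  0.63430115  0.02950989  1.62222547 -0.02258806  0.88539892
 -1.0455303 ]
[ 0.81189231  0.74979769 -0.03892787]
0.27747939079498996 32.63774514198303 [0.38752949 0.11687789 2.89681264] [-0.02532427  0.07385723 -0.00989621] 4.9667 [0.50141716 0.1757364  0.21319071]
```

View pics/v1.png

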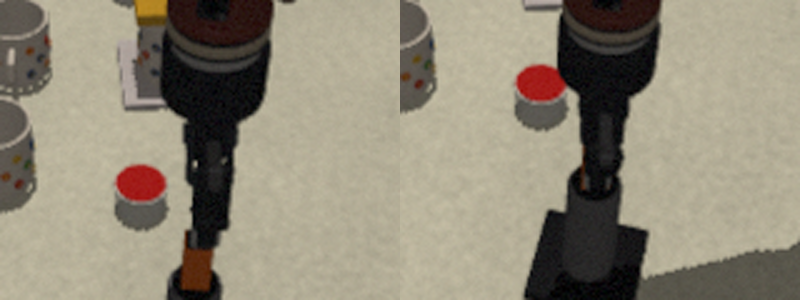

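The gripper is on the handle: opening 0.277 is about 24 mm, and the force is 33 N. The picture shows the fingers on the orange handle just above the rim. Now I'll lift, move near the guide and check the rod.

Run:
```python
from h import *
from station import *
p=arm.read_tool_pos();q=arm.read_eef_rot()
arm.line_to([.5013,.1757,.365],.08)
arm.pause(.2);print(arm.read_opening(),arm.read_finger_force(),arm.read_ft_force(),arm.read_wrist_torque())
# measuring pose: 70 mm before the hole on the camera's side
arm.line_to([.5704,-.15,.365],.15);arm.pause(.5)
T=arm.read_tool_pos();print(T,arm.read_eef_rot(),arm.read_time())
for n in("side","top"):
    i=snapshot(n);cv2.imwrite(f"pics/m_{n}.png",i)
    print(n,[proj(n,T-[0,0,d]).round(1).tolist() for d in(.088,.198)])
s=cv2.imread("pics/m_side.png");t=cv2.imread("pics/m_top.png")
a=proj("side",T-[0,0,.15]).astype(int);b=proj("top",T-[0,0,.15]).astype(int);print(a,b)
c=lambda i,a:cv2.resize(i[a[1]-50:a[1]+50,a[0]-33:a[0]+33],(396,600),interpolation=2)
cv2.imwrite("pics/v2.png",np.hstack([c(s,a),c(t,b)]))
```

```text
0.27770124299884175 32.395312786102295 [-0.00270814 -0.8471229  -1.24485185] [0.00805975 0.0087696  0.03826712]
[ 0.57039257 -0.1499885   0.36498171] [ 9.96917276e-01  7.84598188e-02 -2.16915117e-05 -1.68841344e-05] 10.1833
side [[348.8, 145.8], [347.0, 181.7]]
top [[413.0, 227.5], [404.6, 236.3]]
[347 166] [408 232]
```

View pics/v2.png

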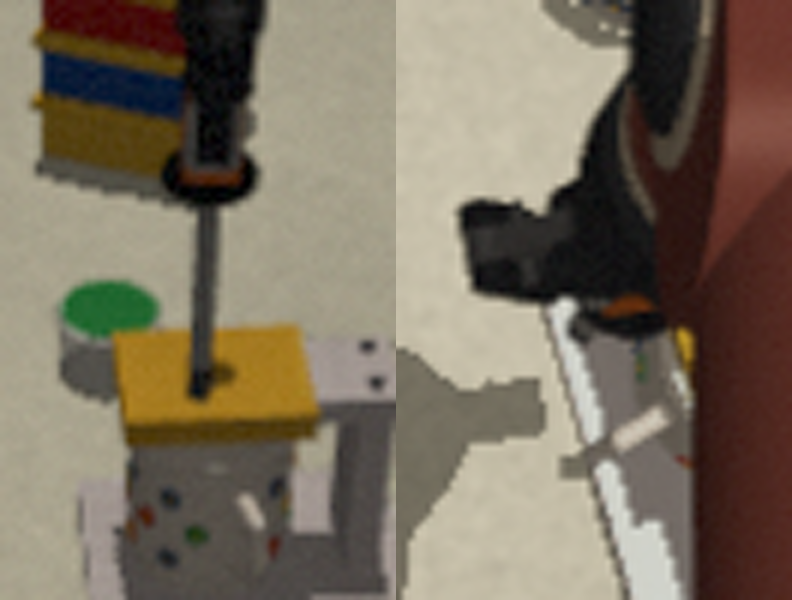

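In the side view the tip is at (347.0,181.1), against a prediction of (347.0,181.7). In the top view it is at (405.3,235.8), against (404.6,236.3). The probe hangs upright on the tool axis, within about 1 mm. Next I'll refine the hole in both views and go above it.

Run:
```python
from h import *
from station import *
cen=lambda c:np.array([cv2.moments(c)[k] for k in("m10","m01")])/cv2.moments(c)["m00"]
for n,r in(("top",(395,210,80,60)),("side",(325,165,50,30))):
    i=cv2.resize(cv2.imread(f"pics/{n}0.png"),None,fx=4,fy=4,interpolation=2)
    v=cv2.cvtColor(i,cv2.COLOR_BGR2HSV)[...,2];med=np.median(v[4*(238 if n=="top" else 179)-8:][:16,4*(430 if n=="top" else 340)-8:][:,:16])
    for f in(.65,.75,.85):
        _,h=blob(i,(15,120,int(f*med)),(35,255,255),tuple(4*k for k in r))
        if h is not None: c=(cen(h)+.5)/4-.5;print(n,med,f,c,cv2.contourArea(h)/16,onz(n,c,.12).round(4))
T=[.5703,-.2304,.365]
arm.line_to(T,.1);arm.pause(.5)
T=arm.read_tool_pos();print(T,arm.read_ft_force(),arm.read_time())
for n in("side","top"):
    cv2.imwrite(f"pics/n_{n}.png",snapshot(n));print(n,proj(n,T-[0,0,.198]).round(1),proj(n,[T[0],T[1],.12]).round(1))
s=cv2.imread("pics/n_side.png");t=cv2.imread("pics/n_top.png")
a=(347,160);b=(438,232)
c=lambda i,a:cv2.resize(i[a[1]-50:a[1]+50,a[0]-33:a[0]+33],(396,600),interpolation=2)
cv2.imwrite("pics/v3.png",np.hstack([c(s,a),c(t,b)]))
```

```text
top 183.0 0.65 [438.7674498  238.57564257] 64.84375 [ 0.571  -0.2313  0.12  ]
top 183.0 0.75 [438.802493  238.5122809] 70.71875 [ 0.5712 -0.2314  0.12  ]
top 183.0 0.85 [438.73917427 238.47522478] 78.78125 [ 0.5713 -0.2312  0.12  ]
side 162.0 0.65 [349.14866095 177.77333593] 20.03125 [ 0.5731 -0.2296  0.12  ]
side 162.0 0.75 [349.186251   177.74360512] 26.0625 [ 0.573  -0.2297  0.12  ]
side 162.0 0.85 [349.18946541 177.77578616] 33.125 [ 0.573  -0.2296  0.12  ]
[ 0.57030223 -0.23029334  0.36502602] [-0.06564182 -0.3387656  -0.39526573] 11.7333
side [350.9 164. ] [350.2 177.7]
top [443.  235.6] [438.3 238.9]
```

View pics/v3.png

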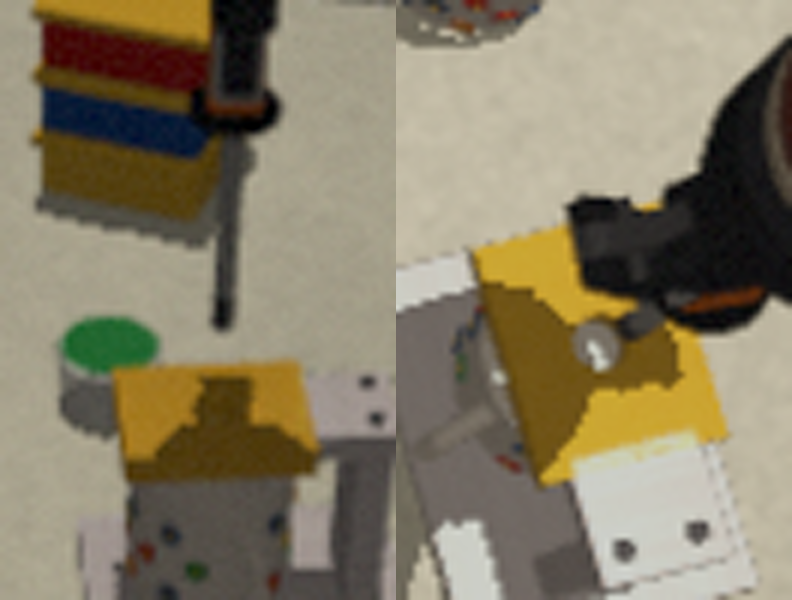

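In the side view the tip is at (350.6,164.3) and the hole at (349.2,177.8). In the top view the tip is at about (443.9,236) and the hole at (438.8,238.5). I'll shift to about (0.5717,-0.230), lower the tip to just above the mouth and compare there.

Run:
```python
from h import *
from station import *
arm.line_to([.5717,-.2300,.33],.06);arm.pause(.5)
T=arm.read_tool_pos();print(T,arm.read_ft_force(),arm.read_time())
for n in("side","top"):
    cv2.imwrite(f"pics/o_{n}.png",snapshot(n));print(n,proj(n,T-[0,0,.198]).round(1),proj(n,[T[0],T[1],.12]).round(1))
s=cv2.imread("pics/o_side.png");t=cv2.imread("pics/o_top.png")
c=lambda i,a:cv2.resize(i[a[1]-30:a[1]+30,a[0]-20:a[0]+20],(400,600),interpolation=2)
cv2.imwrite("pics/v4.png",np.hstack([c(s,(349,166)),c(t,(440,238))]))
```

```text
[ 0.57170644 -0.23001804  0.33011765] [-0.05471825 -0.09388988 -0.59215261] 13.0667
side [349.8 174.3] [349.6 177.7]
top [439.3 237.5] [438.2 238.3]
```

View pics/v4.png

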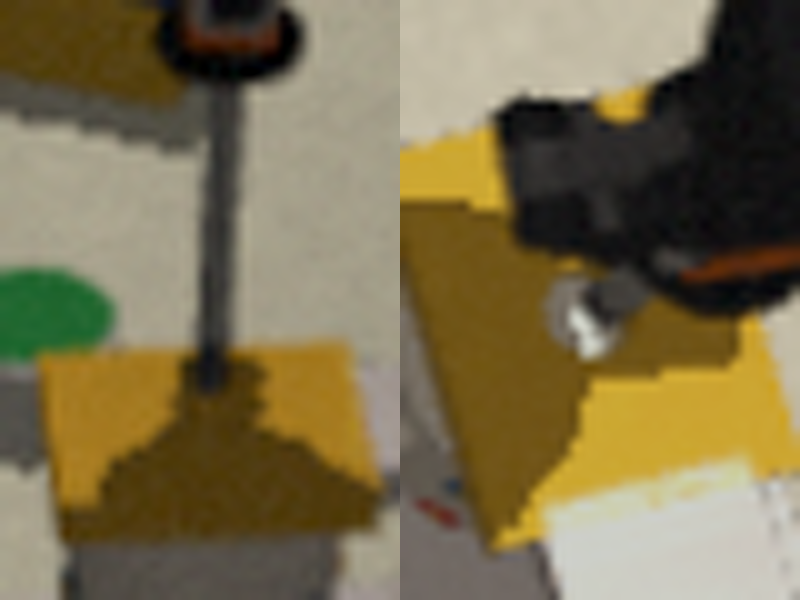

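The side view shows the tip at u=349.35, in line with the hole at 349.17. The top view shows the tip at about (441,237.7) against the hole at (438.8,238.5), so the rod sits about 1–1.5 mm too far toward -y. I'll correct that and zoom in closer.

Run:
```python
from h import *
from station import *
arm.line_to([.5714,-.2290,.322],.03);arm.pause(.5)
T=arm.read_tool_pos();print(T,arm.read_ft_force(),arm.read_time())
for n in("side","top"):
    cv2.imwrite(f"pics/p_{n}.png",np.mean([snapshot(n) for _ in range(4)],0));print(n,proj(n,T-[0,0,.198]).round(1),proj(n,[T[0],T[1],.12]).round(1))
s=cv2.imread("pics/p_side.png");t=cv2.imread("pics/p_top.png")
c=lambda i,a:np.clip(1.6*cv2.resize(i[a[1]-10:a[1]+10,a[0]-10:a[0]+10],(400,400),interpolation=2).astype(float),0,255).astype(np.uint8)
A,B=c(s,(349,176)),c(t,(439,238))
k=lambda u,o:int((u-o+.5)*20)
cv2.ellipse(B,(k(438.77,429),k(238.53,228)),(92,90),0,0,360,(255,0,255),1)
cv2.ellipse(A,(k(349.17,339),k(177.76,166)),(72,48),0,0,360,(255,0,255),1)
cv2.imwrite("pics/v5.png",np.hstack([A,B]))
```

```text
[ 0.57141812 -0.22903416  0.32205268] [ 0.15555991  0.1125299  -1.92600718] 14.0833
side [349.8 176.8] [349.7 177.9]
top [438.1 238.1] [437.7 238.4][ WARN:0@4.889] global loadsave.cpp:1063 imwrite_ Unsupported depth image for selected encoder is fallbacked to CV_8U.
```

View pics/v5.png

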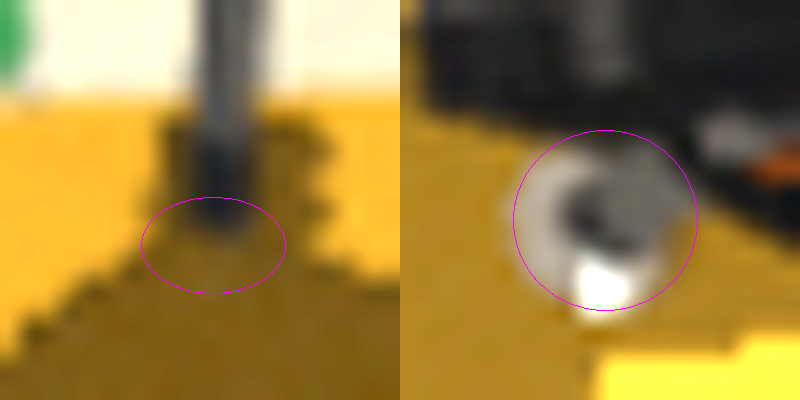

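In the top view the rod tip sits within about 0.4 mm of the hole centre (605,220 in the crop). In the side view it is about 0.4 px to the right, so x needs roughly +0.5 mm. I'll make that small correction and descend.

Run:
```python
from h import *
from station import *
arm.line_to([.5718,-.2288,.322],.03);arm.pause(.3)
arm.line_to([.5718,-.2288,.233],.04);arm.pause(1)
T=arm.read_tool_pos();print(T,arm.read_ft_force(),arm.read_wrist_torque(),arm.read_opening(),arm.read_finger_force(),arm.read_time())
print([proj("side",T-[0,0,d]).round(1) for d in(.088,.113)])
s=snapshot("side");cv2.imwrite("pics/f_side.png",s);t=snapshot("top");cv2.imwrite("pics/f_top.png",t)
c=lambda i,a:np.clip(1.5*cv2.resize(i[a[1]-20:a[1]+20,a[0]-20:a[0]+20],(400,400),interpolation=2).astype(float),0,255).astype(np.uint8)
A,B=c(s,(349,172)),c(t,(439,238))
cv2.ellipse(A,(int((349.17-329+.5)*10),int((177.76-152+.5)*10)),(36,24),0,0,360,(255,0,255),1)
cv2.imwrite("pics/v6.png",np.hstack([A,B]))
```

```text
[ 0.57182557 -0.22879931  0.23299955] [ 0.418571    0.10328452 -1.29188247] [-0.04293155 -0.00917966 -0.07711988] 0.28231758055359235 32.39476025104523 18.4083
[array([349.9, 170.8]), array([349.6, 178. ])]
```

View pics/v6.png

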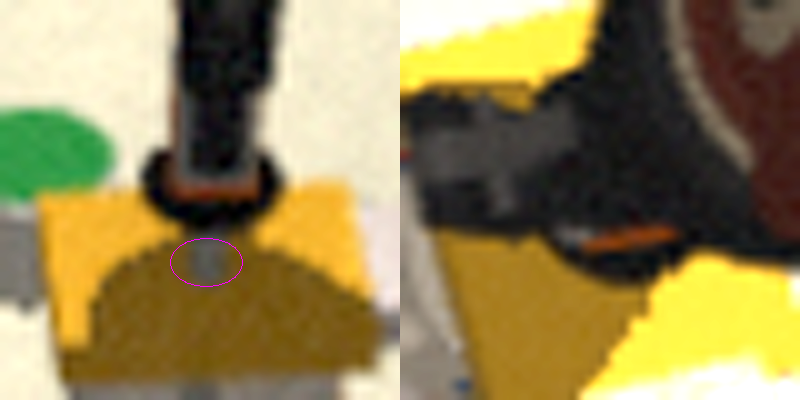

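The rod enters the hole at u≈349.4 (hole at 349.2), the collar is well above the plate, and only the probe's own weight is felt at the wrist. I'm handing the job in.

```bash
python3 -c "
from station import *
print(ticket.finish_job())"
```

```text
the job is handed in; nothing more can be done
None
```

I handed the job in with the probe hanging from the gripper in the guide hole, held at about 32 N: centred within about 1 mm by the cameras, tip about 20 mm above the mug's inside floor by arm position, and no sign of contact; no verdict was returned.

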